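# Slide a panel sample under the drilling jig's bridge

### The job

Push the thin beech panel sample across the bench, through the low opening under the drilling jig's steel bridge, until its front end sits fully home and square against the back stop. Use only the outside of the fingers or the fingertips: the panel must stay flat on the bench, never lifted or tipped. Leave the other things on the bench where they are, then take the hand away.

Things in the scene. Friction and masses are not known exactly. Their poses are not given: they have to be found in the camera images.
- jig: Low drilling jig screwed to the bench, about 160 mm wide. Origin on the bench surface under the middle of its bridge; z up, y across; its +x axis is the way the panel slides in (roughly to the robot's left). No floor plate: the panel slides on the bench itself. Behind the bridge, side rails 16 mm high and 102 mm apart lead to the back stop.
- jig_bridge (a point): Middle of the underside of the jig's bridge, 22 mm above the bench. Steel bar, 40 mm along jig x (-20 to +20 mm), 162 mm along y, top at 36 mm, three brass bushings to 44 mm. It stands on two posts with inner faces at y = +51 and -51 mm: opening 102 wide, 22 high. Flared guides 16 mm high before the posts (jig x -38 to -20 mm) widen the mouth to about 130 mm.
- jig_stop (a point): Middle of the back stop's face, on the bench at jig x = +65 mm; an aluminium bar across the lane, 26 mm high. With the panel home against it, the panel's centre is at jig x = -5 mm and its rear end at jig x = -75 mm, still 55 mm in front of the bridge.
- panel: Loose beech panel sample, 140 x 90 x 18 mm, about 0.16 kg, flat on the bench before the jig's mouth, pale with two fine glue lines. Origin at the centre of its underside; x along its 140 mm length, y along its 90 mm width. It starts askew (up to 20 degrees) and up to 40 mm off the jig's middle line, its x axis pointing roughly along jig x.
- offcut_mid (a point): loose beech offcut, a block 100 x 60 x 32 mm, too thick for the jig; bystander, point at its centre (half-way up)
- sanding_block_mid (a point): loose cork sanding block 95 x 60 x 30 mm; bystander, point at its centre
- tape_measure_mid (a point): loose black tape measure case standing up, 72 x 40 x 66 mm with a steel hook at one end; bystander, point at the case's centre
- glue_mid (a point): loose white glue bottle, 60 mm across, 160 mm tall; bystander, point on its axis half-way up
- wax_tin_mid (a point): loose flat steel tin, 84 mm across, 50 mm tall; bystander, point on its axis half-way up
- screwdriver_mid (a point): loose screwdriver lying flat, about 200 mm long; bystander, point at the middle of its length
- square_mid (a point): loose try square lying flat, wooden stock 120 x 20 x 20 mm, steel blade about 150 mm long; bystander, point in the middle of the stock
Not all that is in view belongs to the job. What is shaped like the panel but red or turquoise is not meant.

How it is judged (in metres and radians):
On the way:
1. the panel's front end has entered under the bridge, lying flat (x of panel in the frame of jig above -0.08 m and angle between panel's own z axis and vertical below 0.05 rad and y of panel in the frame of jig between -0.03 and 0.03 m), for 0.05 s.
At the end, for the whole second after the job is handed in: The panel lies flat and at rest under the bridge with its front end against the back stop: its centre at most 3.5 mm short of the seated position along the jig, within 9 mm of the jig's middle line, square to within 0.05 rad (x of panel in the frame of jig between -0.0085 and 0 m and y of panel in the frame of jig between -0.009 and 0.009 m and angle between the x axis of panel and the x axis of jig, either way round below 0.05 rad and angle between panel's own z axis and vertical below 0.03 rad and height (world z) of panel below 0.003 m and linear speed of panel below 0.01 m/s); the robot touches nothing.
It fails at once if the panel is lifted off the bench (origin more than 6 mm up) (height (world z) of panel above 0.006 m).
It fails at once if the panel is tipped by more than 0.1 rad (angle between panel's own z axis and vertical above 0.1 rad).
It fails at once if another thing on the bench is moved by more than 20 mm (distance of any of offcut_mid, sanding_block_mid, tape_measure_mid, glue_mid, wax_tin_mid, screwdriver_mid, square_mid from where it was at the start of the episode above 0.02 m).
It also fails if it takes over 61 s, if anything falls off the work surface, if the arm or the gripper's body presses on something with over 40 N, if the wrist force passes 120 N, or if a joint passes its speed limit or range.

### The arm

A 6-joint arm with a two-finger parallel gripper is mounted at the origin on the work surface. World frame = base frame: x ahead of the robot, y to its left, z up, the work surface at z = 0. Lengths are in m, angles in degrees, forces in N, time in s.
With the tool pointing down it reaches from about 0.3 to 0.75 m from the base axis. Payload 8.5 kg.
Tool frame: the origin (TCP) lies at the very end of the fingers, on their centre line; the grasp point (between the pads) lies 19 mm behind it; z points along the fingers, y is the line along which they close (so a half turn about z gives the same grasp; the last joint's range is limited). The gripper opens to 85 mm and grips with 20 to 120 N. Pads are 22 mm wide; open, the fingers measure 114 mm over their backs; the gripper's body (76 mm by 85 mm) begins 54 mm behind the grasp point. The pads swing forward as they close: fully open they stand 13 mm farther back than shut.
Start: joints at [-87.622, 21.807, 74.336, -0, 83.858, -12.336], TCP at [0.14, -0.532, 0.231] pointing down, gripper open.
Joint ranges: [-178.18, 178.18], [-50.72, 133.34], [12.68, 142.11], [-81.47, 261.47], [9.98, 163.14], [-165.26, 165.26]. Speed limits (degrees/s): [136.94, 136.94, 180, 180, 180, 180].

### API

Orientations are given as a 3x3 rotation matrix whose columns are the frame's x, y, z axes.
In Python, from rig import observe, cams, ticket gives the robot as it stands.
- The arm moves only by the tool move_arm, never from a script. Its arguments are lists of equal length, an entry for each row: "jaw": the finger opening in cm, from 0 to 8.54; "dp": the shift along the tool's x, y, z in cm, a list of three; "turn": the turn, a rotation vector about the tool's x, y, z in rad, a list of three. In form: {"jaw": [jaw, ...], "dp": [[tx, ty, tz], ...], "turn": [[wx, wy, wz], ...]}. A call has 1 to 12 rows; each row shifts and turns the commanded pose from where the row before left it, along the tool's axes as they then stand; what a row does not reach is not made up. A row lasts 1/12 s, in which the tool goes at most 41.7 mm and 7.16 degrees, less where a joint would pass 70% of its speed; a pose out of reach is approached as far as the arm can. A call is refused whole if a number of a shift passes 4.17 or a number of a turn 0.125, either way. A call with a gripper value outside its range is refused whole. The fingers move at their own pace and stop on an object; "force" is the grip in N (left out, the last holds). Time passes only in rows, so rows that do not move let the fingers close. It gives the time, the measured TCP pose, the force, the opening and the grip force at its end, in the units of the state.
- observe(): the state, without advancing time (a new reading comes with each control period).
- cams.get_image(name): name is "scene" or "top" or "wrist"; returns (picture, depth): 480x640x3 uint8, red, green, blue; 480x640 float32, m along the optical axis (not along the pixel's ray), 0 where there is no reading.
- cams.calibration(name): a dict with "vertical_fov" (degrees; the focal length in pixels is half the picture's height over the tangent of half this angle, whatever the lens; pixels are square), "cx", "cy" (the principal point, pixels), "view" (4x4, takes a point from world to camera coordinates); the wrist camera has in their place "tool_from_camera" (4x4, takes a point from camera to tool coordinates, whose origin is the TCP and whose axes are the flange's). Camera axes: x right, y up, looking along -z (the intrinsics and any distortion apply to the point x, -y, -z); pixel columns grow to the right and rows downward; lengths in m; the calibration is good to about 2 mm. The wrist camera is an equidistant fisheye: a pixel r from the principal point sees the ray r / f radians off the axis. A picture is of the moment at which its call begins: read the wrist's pose just before it. calibration takes no time and is no camera call.
- ticket.close_job(): hands the job in; it is judged then, once.
Trained networks look in the newest picture that a camera, given by its name, has taken for a name from the list of things; names that differ only in an ending like _2 or _b are one class to them, and where a whole thing is asked for, a point or a joint stands for the part that bears it (a point fixed in the world has none). Each returns a list of dicts, best first, with "p" (0 to 1); they miss things now and then, are a little off and sometimes report something else, mostly with a low value. They report only what shows in the picture. A call takes as long as a camera call. They do not tell look-alikes from the thing itself.
- cams.spot_in(camera, query): "box" ([centre column, centre row, width, height] as shares, 0 to 1, of the picture: columns of its width, rows of its height, round what is visible of it).
- cams.outline_of(camera, query): "mask" (480x640 bool, what is visible of it) and "box" ([centre column, centre row, width, height] as shares, 0 to 1, of the picture: columns of its width, rows of its height, round what is visible of it).
- cams.mark_of(camera, query): "location" ([column, row] as shares, 0 to 1, of the picture: columns of its width, rows of its height: a listed point, or the origin of a listed thing).
The state is a dict: "time_s": time; "q": joint angles; "qvel": joint speeds; "joint_efforts": joint torques, N m; "position": TCP position; "tool_rot": TCP orientation; "ft_force": force on the tool from outside, world axes, zero at the start; "wrist_torque": the same for the moment, N m; "grip_width": finger opening in m; "gripper_force": force on a finger pad.
Only numpy, scipy, OpenCV 4.12 (cv2) and the standard library are available. Lean on these libraries where they do the work, as an engineer would, in place of code of your own. Each camera call takes 0.05 s, during which the arm holds its last target. There are 200 camera calls.

## Working session

There is one attempt and no reset: what is moved stays moved. The work goes in short steps, Python scripts to look and compute and a tool call to move; the robot and the scene stay as the last step left them, time stands still between calls to the robot, and variables do not carry over. Pictures are saved under pics/ and viewed, at most 13 in all, crops included, and the job is handed in when it is done.

Besides the shell and the picture viewer there is one more tool, called after "Call:" in YAML: its name, and indented under it one key for each argument. move_arm: Moves the arm, as the interface text tells. Its arguments: {"type":"object","properties":{"jaw":{"type":"array","items":{"type":"number"}},"dp":{"type":"array","items":{"type":"array","items":{"type":"number"}}},"turn":{"type":"array","items":{"type":"array","items":{"type":"number"}}},"force":{"type":"number"}},"required":["jaw","dp","turn"]}

```bash
mkdir -p pics
cat > h.py <<'E'
import numpy as np, cv2
from rig import observe, cams, ticket
def pix2plane(name,uv,z):
    c=cams.calibration(name); f=240/np.tan(np.radians(c["vertical_fov"])/2)
    V=np.array(c["view"]); R=V[:3,:3]; o=-R.T@V[:3,3]
    uv=np.atleast_2d(uv).astype(float)
    d=np.c_[(uv[:,0]-c["cx"])/f,-(uv[:,1]-c["cy"])/f,-np.ones(len(uv))]@R
    return o+d*((z-o[2])/d[:,2])[:,None]
def save(name,fn,im): cv2.imwrite("pics/"+fn,im[:,:,::-1])
E
python3 - <<'E'
from h import *
print({k:(v if not hasattr(v,'shape') else v.round(3).tolist()) for k,v in cams.calibration("top").items()})
for n in ["top","scene"]:
    im,d=cams.get_image(n); save(n,n+"1.png",im)
    for q in ["panel","jig","jig_bridge","jig_stop"]:
        for r in cams.mark_of(n,q)[:3]:
            uv=np.array(r["location"])*[640,480]; print(n,q,round(r["p"],2),uv.round(1),pix2plane(n,uv,0.022 if q=="jig_bridge" else 0).round(3))
E
```

```text
{'vertical_fov': 45.435978563564646, 'cx': 322.3748788632284, 'cy': 232.84034566436043, 'view': [[-0.003, -1.0, 0.003, -0.062], [0.996, -0.003, 0.088, -0.564], [-0.088, 0.003, 0.996, -1.842], [0.0, 0.0, 0.0, 1.0]]}
top panel 0.96 [406.4 290.8] [[ 0.375 -0.339  0.   ]]
top panel 0.95 [463.9 320.3] [[ 0.278 -0.524  0.   ]]
top panel 0.91 [342.6 147.3] [[ 0.853 -0.133  0.   ]]
top jig 0.61 [289.6 224.3] [[0.595 0.044 0.   ]]
top jig_bridge 0.61 [285.7 224.2] [[0.593 0.056 0.022]]
top jig_stop 0.63 [269.9 221.9] [[0.603 0.109 0.   ]]
top jig_stop 0.34 [167.8 292.7] [[0.371 0.442 0.   ]]
scene panel 0.92 [289.1 354. ] [[ 0.837 -0.133  0.   ]]
scene panel 0.88 [225.1 198.6] [[ 0.385 -0.342  0.   ]]
scene panel 0.74 [171. 168.] [[ 0.281 -0.51   0.   ]]
scene jig 0.88 [364.1 265.8] [[0.588 0.044 0.   ]]
scene jig 0.51 [285.1 268.6] [[ 0.603 -0.159  0.   ]]
scene jig_bridge 0.6 [369.5 267.1] [[0.605 0.057 0.022]]
scene jig_stop 0.72 [394.9 276.6] [[0.618 0.122 0.   ]]
```

View pics/top1.png

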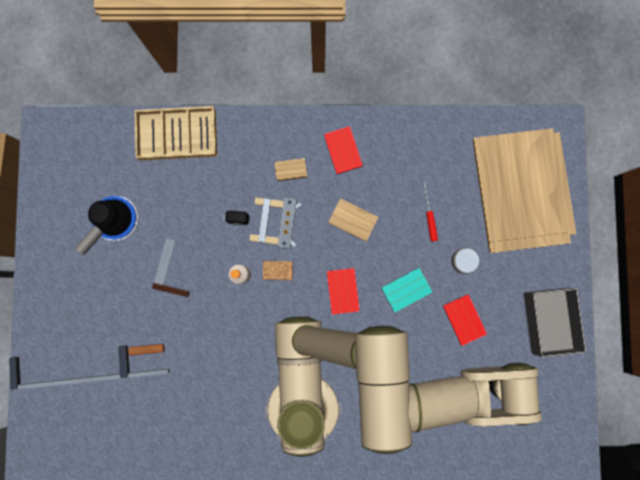

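View pics/scene1.png

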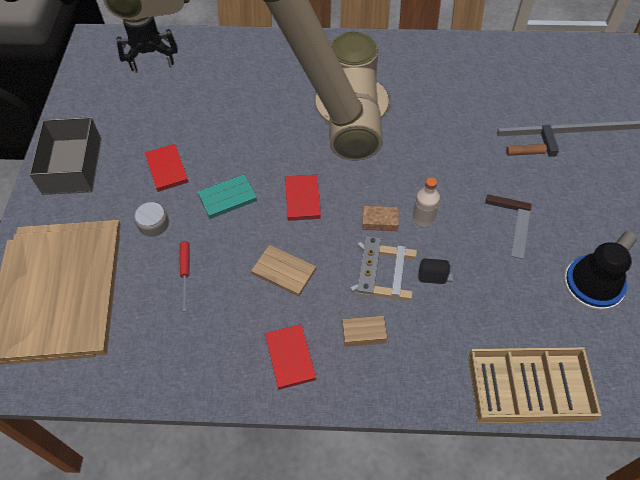

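The panel is the pale beech board with glue lines at top (354,219) and scene (284,270). Look-alikes are the red boards at top (343,149), (343,290) and (464,320), the turquoise board at (407,290), and the thick offcut at (291,169). The jig is at top (277,222). Next is a close crop of the panel and jig.

Run:
```python
from h import *
a,_=cams.get_image("top"); b,_=cams.get_image("scene")
A=cv2.resize(a[185:260,220:390],None,fx=4.7,fy=4.0*1.175,interpolation=cv2.INTER_CUBIC)[:300]
b=cv2.resize(b[225:310,240:460],None,fx=3.6,fy=3.5,interpolation=cv2.INTER_CUBIC)[:298]
c=np.zeros((600,800,3),np.uint8); c[:A.shape[0],:A.shape[1]]=A[:,:800]; c[300:300+b.shape[0],:b.shape[1]]=b[:,:800]
save("x","crop1.png",c)
for n in ["top","scene"]:
    for r in cams.outline_of(n,"panel"):
        m=r["mask"].astype(np.uint8); cc=max(cv2.findContours(m,0,1)[0],key=cv2.contourArea)[:,0]
        w=pix2plane(n,cc,.018)[:,:2].astype(np.float32); x,s,t=cv2.minAreaRect(w)
        print(n,round(r["p"],2),(np.array(r["box"][:2])*[640,480]).round(),np.round(x,4),np.round(s,3),round(t,1))
    for q in ["jig","offcut_mid","sanding_block_mid","tape_measure_mid","glue_mid"]:
        for r in cams.mark_of(n,q)[:2]:
            uv=np.array(r["location"])*[640,480];print(n,q,round(r["p"],2),pix2plane(n,uv,{"jig":0,"tape_measure_mid":.033,"glue_mid":.08}.get(q,.015)).round(3))
```

```text
top 0.87 [408. 290.] [ 0.3792 -0.3365] [0.09  0.141] 27.1
top 0.76 [342. 148.] [ 0.8415 -0.1328] [0.143 0.092] 17.9
top 0.62 [344. 291.] [ 0.3763 -0.1286] [0.137 0.092] 5.9
top 0.58 [354. 221.] [ 0.6088 -0.1648] [0.139 0.093] 63.0
top 0.56 [464. 321.] [ 0.2839 -0.5202] [0.142 0.092] 23.3
top 0.19 [432. 212.] [ 0.6351 -0.4139] [0.195 0.029] 8.3
top jig 0.8 [[0.598 0.048 0.   ]]
top offcut_mid 0.58 [[0.787 0.051 0.015]]
top sanding_block_mid 0.76 [[0.435 0.075 0.015]]
top tape_measure_mid 0.82 [[0.615 0.206 0.033]]
top glue_mid 0.83 [[0.44  0.201 0.08 ]]
scene 0.91 [290. 357.] [ 0.8489 -0.1298] [0.148 0.092] 17.3
scene 0.84 [283. 268.] [ 0.6162 -0.1615] [0.144 0.098] 64.2
scene 0.75 [168. 167.] [ 0.2929 -0.518 ] [0.154 0.088] 23.4
scene 0.68 [229. 198.] [ 0.388  -0.3326] [0.105 0.141] 28.0
scene 0.58 [305. 196.] [ 0.3858 -0.1265] [0.154 0.093] 7.5
scene jig 0.97 [[0.594 0.049 0.   ]]
scene sanding_block_mid 0.91 [[0.444 0.086 0.015]]
scene tape_measure_mid 0.62 [[0.61  0.217 0.033]]
scene tape_measure_mid 0.6 [[0.785 0.043 0.033]]
scene glue_mid 0.69 [[0.432 0.203 0.08 ]]
```

View pics/crop1.png

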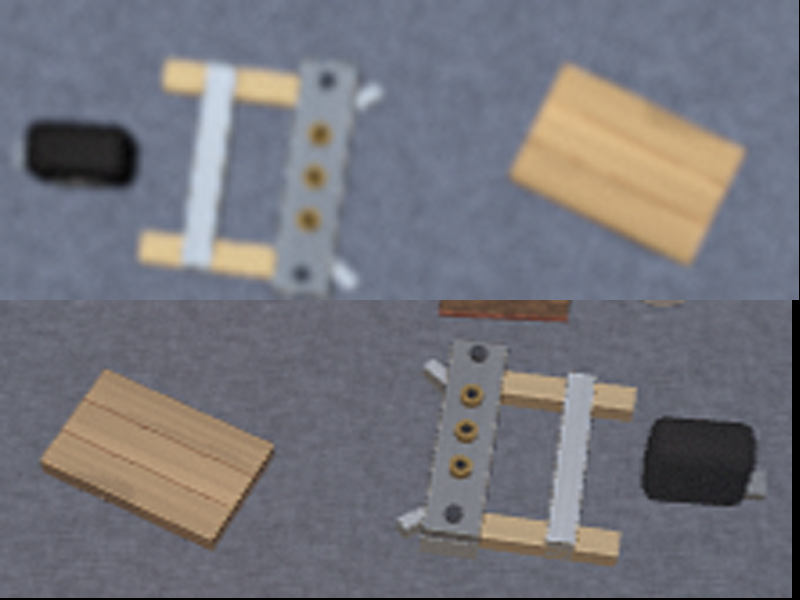

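Run:
```python
from h import *
s=observe(); print(np.round(s["position"],4),np.round(s["tool_rot"],3).tolist(),s["time_s"])
c=cams.calibration("wrist"); print({k:(v if not hasattr(v,'shape') else v.round(3).tolist()) for k,v in c.items()})
k=lambda p:np.array(p)/4.7+[220-.4,185-.4]
k2=lambda p:(np.array(p)-[0,300])/[3.6,3.5]+[240-.4,225-.4]
for n,z,pts in [("top",.036,k([[302,63],[356,63],[328,293],[275,290]])),("top",.044,k([[319,134],[315,176],[309,219]])),("top",.026,k([[221,66],[198,264]])),
 ("scene",.036,k2([[455,341],[508,348],[483,537],[427,533]])),("scene",.044,k2([[472,394],[466,429],[460,465]])),("scene",.026,k2([[580,375],[562,543]]))]:
    w=pix2plane(n,pts,z)[:,:2]; print(n,z,w.round(4).tolist(),w.mean(0).round(4))
```

```text
[ 0.1397 -0.5319  0.2313] [[0.967, 0.254, -0.0], [0.254, -0.967, -0.0], [-0.0, -0.0, -1.0]] 1.2
{'vertical_fov': 65.70646984690485, 'cx': 319.73208962681747, 'cy': 233.10215699912754, 'tool_from_camera': [[0.0, 0.958, 0.288, 0.073], [1.0, 0.0, -0.001, 0.0], [-0.001, 0.288, -0.958, -0.142], [0.0, 0.0, 0.0, 1.0]]}
top 0.036 [[0.677, 0.061], [0.6769, 0.0236], [0.5173, 0.0427], [0.5195, 0.0791]] [0.5977 0.0516]
top 0.044 [[0.6264, 0.0486], [0.5974, 0.0513], [0.5677, 0.0554]] [0.5972 0.0518]
top 0.026 [[0.6765, 0.118], [0.5383, 0.1332]] [0.6074 0.1256]
scene 0.036 [[0.5209, 0.0469], [0.5258, 0.0849], [0.6842, 0.0662], [0.6823, 0.0281]] [0.6033 0.0565]
scene 0.044 [[0.5716, 0.0586], [0.6013, 0.0543], [0.6312, 0.0501]] [0.6014 0.0543]
scene 0.026 [[0.5414, 0.1369], [0.6818, 0.1207]] [0.6116 0.1288]
```

Call:
move_arm:
  jaw: [5,5,5,5,5,5,5,5,5,5]
  dp:
    - [2.68,-1.73,-0.1]
    - [2.68,-1.73,-0.1]
    - [2.68,-1.73,-0.1]
    - [2.68,-1.73,-0.1]
    - [2.68,-1.73,-0.1]
    - [2.68,-1.73,-0.1]
    - [2.68,-1.73,-0.1]
    - [2.68,-1.73,-0.1]
    - [2.68,-1.73,-0.1]
    - [2.68,-1.73,-0.1]
  turn:
    - [0,0,0]
    - [0,0,0]
    - [0,0,0]
    - [0,0,0]
    - [0,0,0]
    - [0,0,0]
    - [0,0,0]
    - [0,0,0]
    - [0,0,0]
    - [0,0,0]

```text
time_s: 2.03
position: [0.3558, -0.2953, 0.2415]
tool_rot: [[0.967, 0.254, 0.0], [0.254, -0.967, -0.0], [0.0, 0.0, -1.0]]
ft_force: [0.5, -0.3, 0.3]
grip_width: 0.0497
gripper_force: 0.0
```

Call:
move_arm:
  jaw: [5,5,5,5,5,5,5,5,5,5,5,5]
  dp:
    - [2.68,-1.73,-0.1]
    - [2.68,-1.73,-0.1]
    - [2.68,-1.73,-0.1]
    - [2.68,-1.73,-0.1]
    - [2.68,-1.73,-0.1]
    - [2.68,-1.73,-0.1]
    - [2.68,-1.73,-0.1]
    - [0,0,0]
    - [0,0,0]
    - [0,0,0]
    - [0,0,0]
    - [0,0,0]
  turn:
    - [0,0,0]
    - [0,0,0]
    - [0,0,0]
    - [0,0,0]
    - [0,0,0]
    - [0,0,0]
    - [0,0,0]
    - [0,0,0.093]
    - [0,0,0.093]
    - [0,0,0.093]
    - [0,0,0.093]
    - [0,0,0]

```text
time_s: 3.03
position: [0.5057, -0.1317, 0.2483]
tool_rot: [[0.993, -0.118, -0.0], [-0.118, -0.993, 0.0], [-0.0, -0.0, -1.0]]
ft_force: [0.1, 0.3, 0.0]
grip_width: 0.0498
gripper_force: 0.0
```

```bash
cat >> h.py <<'E'
def wpix(uv,z,s):
    c=cams.calibration("wrist"); f=240/np.tan(np.radians(c["vertical_fov"])/2)
    T=np.array(c["tool_from_camera"]); R=np.array(s["tool_rot"]); o=R@T[:3,3]+np.array(s["position"])
    uv=np.atleast_2d(uv).astype(float); a=uv-[c["cx"],c["cy"]]; r=np.hypot(*a.T)+1e-9; th=r/f
    d=np.c_[np.sin(th)*a[:,0]/r,-np.sin(th)*a[:,1]/r,-np.cos(th)]@(R@T[:3,:3]).T
    return o+d*((z-o[2])/d[:,2])[:,None]
J0=np.array([.5995,.0525]); ang=np.radians(83.4)
def tojig(p):
    d=np.asarray(p)[...,:2]-J0; return np.stack([d@[np.cos(ang),np.sin(ang)],d@[-np.sin(ang),np.cos(ang)]],-1)
def panel(img,s,want=None):
    out=[]
    for r in cams.outline_of("wrist","panel"):
        m=r["mask"].astype(np.uint8); cc=max(cv2.findContours(m,0,1)[0],key=cv2.contourArea)[:,0]
        if img[m>0].mean(0)[0]/max(img[m>0].mean(0)[1],1)>1.8 or img[m>0].mean(0)[0]<img[m>0].mean(0)[1]: continue
        w=wpix(cc,.018,s)[:,:2].astype(np.float32); x,sz,t=cv2.minAreaRect(w)
        if sz[0]<sz[1]: t+=90
        out.append((round(r["p"],2),np.round(x,4),np.round(sz,3),round(t,1),tojig(x).round(4)))
    return out
E
python3 - <<'E'
from h import *
s=observe(); im,d=cams.get_image("wrist"); save("w","w1.png",im)
print(s["time_s"],np.round(s["position"],4),np.round(s["tool_rot"],3).tolist(),s["grip_width"],np.round(s["q"],1))
for p in panel(im,s): print(p)
E
```

```text
3.0333 [ 0.5057 -0.1317  0.2483] [[0.993, -0.118, -0.0], [-0.118, -0.993, 0.0], [-0.0, -0.0, -1.0]] 0.049795408290978956 [-27.6  18.3  76.8   0.   84.8  69.2]
(0.59, array([ 0.6122, -0.1654]), array([0.14 , 0.091]), 63.9, array([-0.215 , -0.0377]))
```

View pics/w1.png

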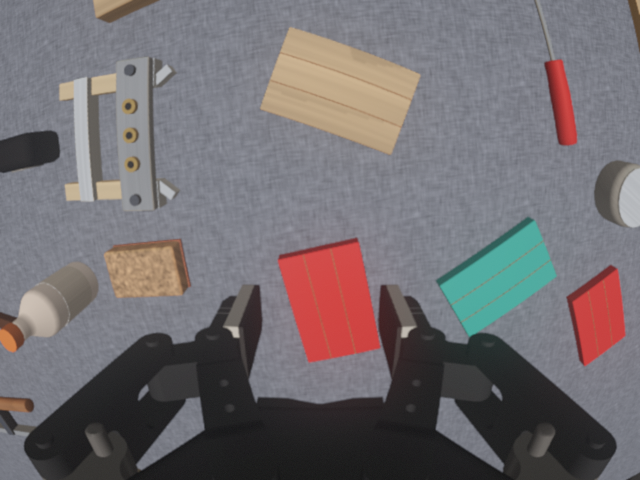

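The wrist view shows the beech panel at (340,90), with its corners clear, and the jig bridge at (137,134) with bushings at (131,106), (131,135) and (132,164). The stop is at (84,139). I'll measure the jig from this view.

Run:
```python
from h import *
s=observe()
for z,p in [(.036,[[117,59],[151,58],[157,209],[124,210]]),(.044,[[130,106],[131,135],[132,164]]),(.026,[[90,78],[95,200]]),(.026,[[75,79],[81,201]]),(.018,[[290,28],[420,74],[391,154],[261,108]])]:
    w=wpix(p,z,s)[:,:2]; print(z,w.round(4).tolist(),w.mean(0).round(4),tojig(w).round(4).tolist())
```

```text
0.036 [[0.6833, 0.059], [0.6737, 0.0189], [0.5181, 0.0375], [0.5224, 0.0784]] [0.5994 0.0484] [[0.0161, -0.0825], [-0.0248, -0.0776], [-0.0243, 0.0792], [0.0168, 0.0796]]
0.044 [[0.6283, 0.0449], [0.5989, 0.0484], [0.5695, 0.0527]] [0.5989 0.0486] [[-0.0042, -0.0295], [-0.0042, 0.0001], [-0.0033, 0.0298]]
0.026 [[0.6748, 0.1025], [0.5377, 0.1217]] [0.6062 0.1121] [[0.0583, -0.069], [0.0616, 0.0694]]
0.026 [[0.6796, 0.124], [0.5396, 0.1428]] [0.6096 0.1334] [[0.0803, -0.0714], [0.0828, 0.0699]]
0.018 [[0.681, -0.1224], [0.6221, -0.2467], [0.5424, -0.2088], [0.6029, -0.0845]] [ 0.6121 -0.1656] [[-0.1643, -0.101], [-0.2946, -0.0569], [-0.2661, 0.0267], [-0.1357, -0.0191]]
```

Call:
move_arm:
  jaw: [5,5,5,5,5,5,5,5,5,5,5,5]
  dp:
    - [2.94,0.21,0]
    - [2.94,0.21,0]
    - [2.94,0.21,0]
    - [2.94,0.21,0]
    - [2.94,0.21,0]
    - [2.94,0.21,0]
    - [2.94,0.21,0]
    - [0,0,4]
    - [0,0,4]
    - [0,0,4]
    - [0,0,4]
    - [0,0,3]
  turn:
    - [0,0,0]
    - [0,0,0]
    - [0,0,0]
    - [0,0,0]
    - [0,0,0]
    - [0,0,0]
    - [0,0,0]
    - [0,0,0]
    - [0,0,0]
    - [0,0,0]
    - [0,0,0]
    - [0,0,0]

```text
time_s: 4.13
position: [0.7072, -0.1696, 0.0545]
tool_rot: [[0.994, -0.112, -0.003], [-0.112, -0.994, 0.002], [-0.004, -0.001, -1.0]]
ft_force: [-0.5, 0.2, -0.1]
grip_width: 0.0498
gripper_force: 0.0
```

```bash
sed -i 's/^J0=.*/J0=np.array([.599,.049]); ang=np.radians(83.1)/' h.py
python3 - <<'E'
from h import *
s=observe(); print(np.round(s["q"],1),tojig(s["position"]),s["position"])
im,d=cams.get_image("scene"); save("s","s2.png",cv2.resize(im[180:330,200:400],(800,600)))
E
```

```text
[-22.8  48.   54.7   0.   77.5  73.7] [-0.2040609  -0.13369872] [ 0.70721515 -0.16964509  0.05449272]
```

View pics/s2.png

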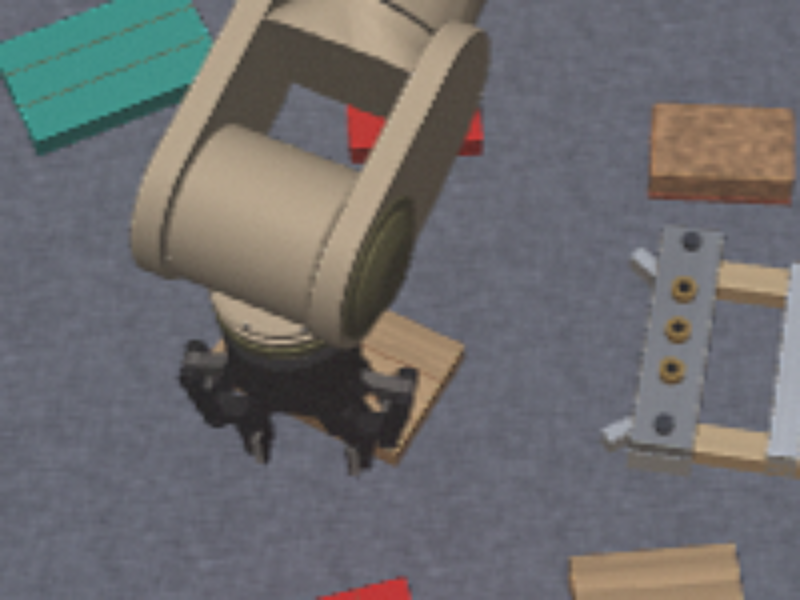

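The fingers hover just beyond the panel's far long side, at crop (310,465), clear of the panel and the red board. I'll descend gently.

Call:
move_arm:
  jaw: [5,5,5,5,5,5]
  dp:
    - [0,0,2]
    - [0,0,1.5]
    - [0,0,0.7]
    - [0,0,0.4]
    - [0,0,0.3]
    - [0,0,0]
  turn:
    - [0,0,0]
    - [0,0,0]
    - [0,0,0]
    - [0,0,0]
    - [0,0,0]
    - [0,0,0]

```text
time_s: 4.68
position: [0.7087, -0.1702, 0.01]
tool_rot: [[0.993, -0.114, 0.001], [-0.114, -0.993, -0.0], [0.001, 0.0, -1.0]]
ft_force: [1.4, -0.5, 0.3]
grip_width: 0.0501
gripper_force: 0.0
```

Call:
move_arm:
  jaw: [5,5,5,5]
  dp:
    - [0,0,0.3]
    - [0,0,0.3]
    - [-0.5,0,0]
    - [-0.5,0,0]
  turn:
    - [0,0,0.003]
    - [0,0,0.003]
    - [0,0,0]
    - [0,0,0]

```text
time_s: 5.02
position: [0.6981, -0.1687, 0.0033]
tool_rot: [[0.993, -0.121, -0.0], [-0.121, -0.993, 0.0], [-0.0, -0.0, -1.0]]
ft_force: [-0.8, -0.3, -0.2]
grip_width: 0.0496
gripper_force: 0.0
```

Call:
move_arm:
  jaw: [5,5,5,5,5,5,5,5,5,5,5,5]
  dp:
    - [-0.45,0,0]
    - [-0.45,0,0]
    - [-0.45,0,0]
    - [-0.45,0,0]
    - [-0.45,0,0]
    - [-0.45,0,0]
    - [-0.45,0,0]
    - [-0.45,0,0]
    - [-0.45,0,0]
    - [-0.45,0,0]
    - [-0.4,0,0]
    - [0,0,0]
  turn:
    - [0,0,0]
    - [0,0,0]
    - [0,0,0]
    - [0,0,0]
    - [0,0,0]
    - [0,0,0]
    - [0,0,0]
    - [0,0,0]
    - [0,0,0]
    - [0,0,0]
    - [0,0,0]
    - [0,0,0]

```text
time_s: 6.02
position: [0.649, -0.1628, 0.0033]
tool_rot: [[0.993, -0.121, -0.001], [-0.121, -0.993, 0.0], [-0.001, -0.0, -1.0]]
ft_force: [-0.1, 0.1, -0.1]
grip_width: 0.0499
gripper_force: 0.0
```

Run:
```python
from h import *
s=observe(); print(np.round(s["q"],1),tojig(s["position"]),s["position"])
im,d=cams.get_image("wrist"); save("s","w3.png",im)
for p in panel(im,s):print(p)
```

```text
[-24.2  45.9  69.4  -0.   64.8  72.8] [-0.20426261 -0.07508897] [ 0.64900566 -0.16280416  0.00331766]
(0.87, array([ 0.6256, -0.1606]), array([0.062, 0.042]), 81.1, array([-0.2049, -0.0516]))
```

View pics/w3.png

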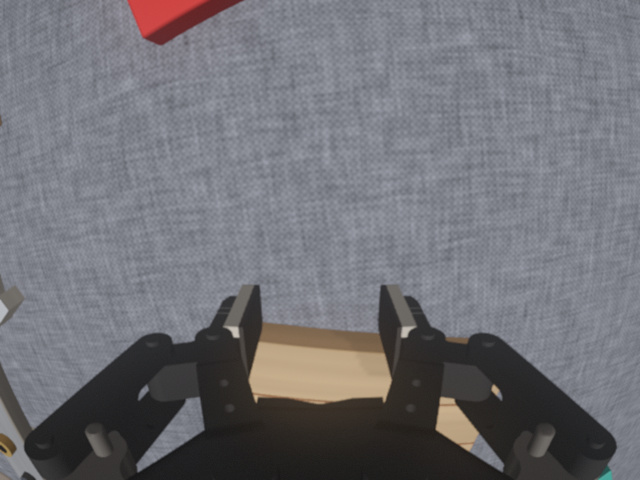

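Call:
move_arm:
  jaw: [5,5,5,5,5,5]
  dp:
    - [-0.4,0,0]
    - [-0.4,0,0]
    - [-0.4,0,0]
    - [-0.4,0,0]
    - [-0.3,0,0]
    - [0,0,0]
  turn:
    - [0,0,0]
    - [0,0,0]
    - [0,0,0]
    - [0,0,0]
    - [0,0,0]
    - [0,0,0]

```text
time_s: 6.62
position: [0.6303, -0.1606, 0.0034]
tool_rot: [[0.993, -0.121, -0.001], [-0.121, -0.993, 0.0], [-0.001, -0.0, -1.0]]
ft_force: [-0.3, 0.5, -0.2]
grip_width: 0.05
gripper_force: 0.0
```

Run:
```python
from h import *
s=observe(); print(tojig(s["position"]),s["position"],s["ft_force"])
im,d=cams.get_image("wrist"); 
P=[]
for u in range(266,378,8):
    col=im[295:380,u].astype(int); b=col[:,0]-col[:,2]; P.append([u,295+int(np.argmax(b>10))])
w=wpix(P,.018,s); j=tojig(w); print(P[0],P[-1],j[0],j[-1],np.degrees(np.polyfit(j[:,0],j[:,1],1)[0]))
for n in ["top","scene"]:
    cams.get_image(n)
    for r in cams.outline_of(n,"panel"):
        m=r["mask"].astype(np.uint8); cc=max(cv2.findContours(m,0,1)[0],key=cv2.contourArea)[:,0]
        w=pix2plane(n,cc,.018)[:,:2].astype(np.float32); x,sz,t=cv2.minAreaRect(w)
        if abs(x[0]-.58)<.08 and abs(x[1]+.16)<.1: print(n,np.round(x,4),np.round(sz,3),t,tojig(x))
```

```text
[-0.20428594 -0.05621983] [ 0.63027038 -0.16056044  0.00335642] [-0.25664443  0.49566416 -0.23086814]
[266, 321] [370, 321] [-0.18311912 -0.05504249] [-0.2243633  -0.05503248] -0.08706958957552735
top [ 0.5617 -0.2243] [0.041 0.087] 81.2332763671875 [-0.27582488  0.0042259 ]
scene [ 0.555  -0.1127] [0.04  0.031] 1.8748040199279785 [-0.1658221   0.02429869]
```

Call:
move_arm:
  jaw: [5,5,5,5,5,5,5,5,5,5,5,5]
  dp:
    - [1,0,0]
    - [1,0,0]
    - [0,0,-3]
    - [0,0,-4]
    - [0,0,-4]
    - [0,0,-4]
    - [0,0,-4]
    - [-2,3.2,0]
    - [-2,3.2,0]
    - [-2,3.2,0]
    - [-1.6,3.0,0]
    - [0,0,0]
  turn:
    - [0,0,0]
    - [0,0,0]
    - [0,0,0]
    - [0,0,0]
    - [0,0,0]
    - [0,0,0]
    - [0,0,0]
    - [0,0,0]
    - [0,0,0]
    - [0,0,0]
    - [0,0,0]
    - [0,0,-0.119]

```text
time_s: 7.87
position: [0.5571, -0.2835, 0.1935]
tool_rot: [[1.0, -0.008, -0.001], [-0.008, -1.0, -0.001], [-0.001, 0.001, -1.0]]
ft_force: [0.9, 1.3, 0.8]
grip_width: 0.0503
gripper_force: 0.0
```

Call:
move_arm:
  jaw: [5,5,5,5,5,5,5,5,5,5,5,5]
  dp:
    - [0,0,0]
    - [0,0,0]
    - [0,0,0]
    - [0,0,0]
    - [0,0,0]
    - [0,0,0]
    - [0,0,0]
    - [0,0,0]
    - [0,0,0]
    - [0,0,0]
    - [0,0,0]
    - [0,0,0]
  turn:
    - [0,0,-0.121]
    - [0,0,-0.121]
    - [0,0,-0.121]
    - [0,0,-0.121]
    - [0,0,-0.121]
    - [0,0,-0.121]
    - [0,0,-0.121]
    - [0,0,-0.121]
    - [0,0,-0.121]
    - [0,0,-0.121]
    - [0,0,-0.121]
    - [0,0,-0.121]

```text
time_s: 8.87
position: [0.5602, -0.2789, 0.1932]
tool_rot: [[0.115, 0.993, -0.0], [0.993, -0.115, 0.0], [0.0, -0.0, -1.0]]
ft_force: [0.4, 0.3, -0.1]
grip_width: 0.05
gripper_force: 0.0
```

Call:
move_arm:
  jaw: [5]
  dp:
    - [0,0,0]
  turn:
    - [0,0,0]

```text
time_s: 8.95
position: [0.5602, -0.2789, 0.1932]
tool_rot: [[0.116, 0.993, -0.0], [0.993, -0.116, 0.0], [0.0, -0.0, -1.0]]
ft_force: [0.9, 0.2, -0.5]
grip_width: 0.0501
gripper_force: 0.0
```

Run:
```python
from h import *
s=observe(); print(tojig(s["position"]),s["position"],np.degrees(np.arctan2(s["tool_rot"][1][0],s["tool_rot"][0][0])),np.round(s["q"],1))
im,d=cams.get_image("wrist"); save("s","w4.png",im)
for p in panel(im,s):print(p)
```

```text
[-0.33018776 -0.00082935] [ 0.56015563 -0.27889596  0.19324525] 83.31621101710239 [-37.3  31.   65.1  -0.   83.9 -30.6]
(0.94, array([ 0.5722, -0.1751]), array([0.139, 0.09 ]), 82.9, array([-0.2257, -0.0003]))
```

View pics/w4.png

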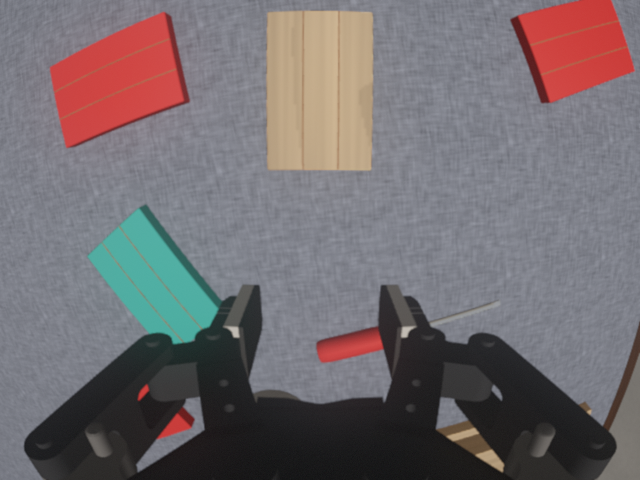

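Call:
move_arm:
  jaw: [5,5,5,5,5,5,5,5,5,5]
  dp:
    - [0,0,3.5]
    - [0,0,3.5]
    - [0,0,3.5]
    - [0,0,3.4]
    - [0,0,2.5]
    - [0,0,1.5]
    - [0,0,0.7]
    - [0,0,0.3]
    - [0,0,0]
    - [0,0,0]
  turn:
    - [0,0,0]
    - [0,0,0]
    - [0,0,0]
    - [0,0,0]
    - [0,0,0]
    - [0,0,0]
    - [0,0,0]
    - [0,0,0]
    - [0,0,0]
    - [0,0,0]

```text
time_s: 9.88
position: [0.5607, -0.2793, 0.0055]
tool_rot: [[0.122, 0.993, 0.002], [0.993, -0.122, -0.001], [-0.001, 0.002, -1.0]]
ft_force: [0.2, -1.1, 0.7]
grip_width: 0.05
gripper_force: 0.0
```

Call:
move_arm:
  jaw: [5,5,5,5,5,5,5,5,5,5,5,5]
  dp:
    - [0.6,0,0]
    - [0.6,0,0]
    - [0.6,0,0]
    - [0.6,0,0]
    - [0.6,0,0]
    - [0.6,0,0]
    - [0.6,0,0]
    - [0.6,0,0]
    - [0.6,0,0]
    - [0.6,0,0]
    - [0.6,0,0]
    - [0.6,0,0]
  turn:
    - [0,0,0]
    - [0,0,0]
    - [0,0,0]
    - [0,0,0]
    - [0,0,0]
    - [0,0,0]
    - [0,0,0]
    - [0,0,0]
    - [0,0,0]
    - [0,0,0]
    - [0,0,0]
    - [0,0,0]

```text
time_s: 10.88
position: [0.5689, -0.2069, 0.0043]
tool_rot: [[0.121, 0.993, 0.0], [0.993, -0.121, -0.0], [-0.0, 0.0, -1.0]]
ft_force: [-0.7, -0.9, 0.7]
grip_width: 0.0504
gripper_force: 0.8
```

Run:
```python
from h import *
s=observe(); print(tojig(s["position"]),s["position"],s["ft_force"])
im,d=cams.get_image("wrist"); save("s","w5.png",im)
for p in panel(im,s):print(p)
```

```text
[-0.25764043 -0.0008762 ] [ 0.56891775 -0.2068797   0.00433273] [-0.73224405 -0.85644807  0.65067542]
(0.89, array([ 0.5762, -0.141 ]), array([0.11 , 0.089]), 82.9, array([-0.1914, -0.0002]))
```

View pics/w5.png

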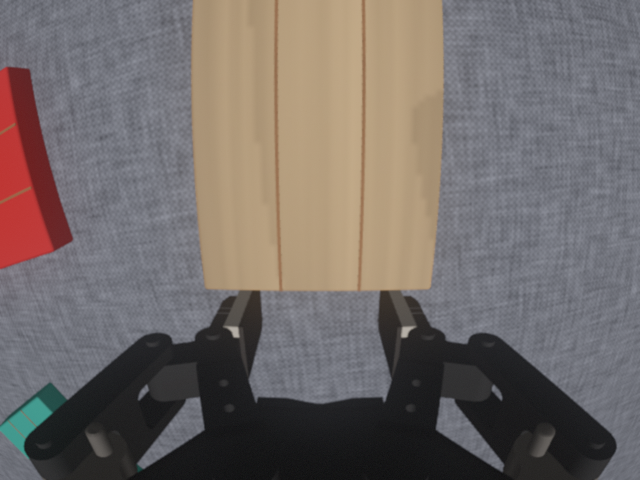

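The panel is square in front of both fingers, with its rear edge at row 290. I'll continue the push.

Call:
move_arm:
  jaw: [5,5,5,5,5,5,5,5,5,5,5,5]
  dp:
    - [0.6,0,0]
    - [0.6,0,0]
    - [0.6,0,0]
    - [0.6,0,0]
    - [0.6,0,0]
    - [0.6,0,0]
    - [0.6,0,0]
    - [0.6,0,0]
    - [0.6,0,0]
    - [0.6,0,0]
    - [0.6,0,0]
    - [0.6,0,0]
  turn:
    - [0,0,0]
    - [0,0,0]
    - [0,0,0]
    - [0,0,0]
    - [0,0,0]
    - [0,0,0]
    - [0,0,0]
    - [0,0,0]
    - [0,0,0]
    - [0,0,0]
    - [0,0,0]
    - [0,0,0]

```text
time_s: 11.98
position: [0.5776, -0.1353, 0.0043]
tool_rot: [[0.121, 0.993, 0.0], [0.993, -0.121, 0.0], [0.0, 0.0, -1.0]]
ft_force: [0.3, -0.3, 0.5]
grip_width: 0.0501
gripper_force: 0.3
```

Run:
```python
from h import *
s=observe(); print(tojig(s["position"]),s["position"],s["ft_force"])
im,d=cams.get_image("wrist"); save("s","w6.png",im)
for p in panel(im,s):print(p)
```

```text
[-0.18558547 -0.00089967] [ 0.5775975  -0.13534942  0.0043427 ] [ 0.31762604 -0.3477629   0.53759241]
(0.91, array([ 0.5848, -0.0696]), array([0.11 , 0.089]), 82.9, array([-1.195e-01, -1.000e-04]))
```

View pics/w6.png

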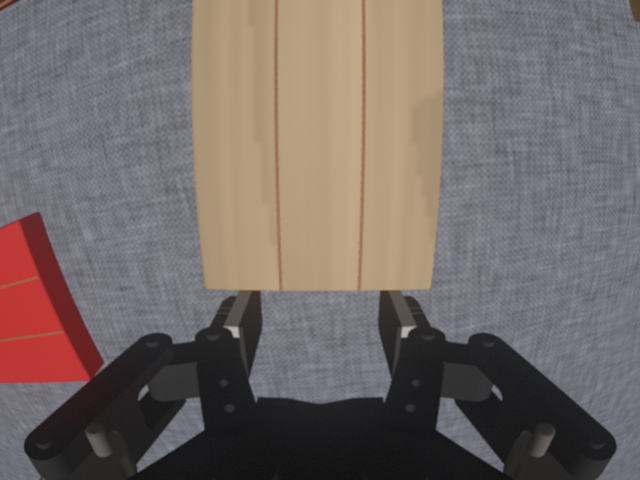

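The panel is still flush and straight and about to enter the mouth. I'll keep pushing while watching the force.

Call:
move_arm:
  jaw: [5,5,5,5,5,5]
  dp:
    - [0.6,0,0]
    - [0.6,0,0]
    - [0.6,0,0]
    - [0.6,0,0]
    - [0.6,0,0]
    - [0.6,0,0]
  turn:
    - [0,0,0]
    - [0,0,0]
    - [0,0,0]
    - [0,0,0]
    - [0,0,0]
    - [0,0,0]

```text
time_s: 12.58
position: [0.582, -0.0996, 0.0044]
tool_rot: [[0.121, 0.993, 0.0], [0.993, -0.121, -0.0], [-0.0, 0.0, -1.0]]
ft_force: [0.7, -1.1, 0.8]
grip_width: 0.0496
gripper_force: 0.6
```

Call:
move_arm:
  jaw: [5,5,5,5,5,5,5,5]
  dp:
    - [0.6,0,0]
    - [0.6,0,0]
    - [0.6,0,0]
    - [0.6,0,0]
    - [0.6,0,0]
    - [0.6,0,0]
    - [0.6,0,0]
    - [0,0,0]
  turn:
    - [0,0,0]
    - [0,0,0]
    - [0,0,0]
    - [0,0,0]
    - [0,0,0]
    - [0,0,0]
    - [0,0,0]
    - [0,0,0]

```text
time_s: 13.25
position: [0.5869, -0.0572, 0.0043]
tool_rot: [[0.12, 0.993, -0.0], [0.993, -0.12, 0.001], [0.001, -0.0, -1.0]]
ft_force: [-0.5, 0.2, 0.3]
grip_width: 0.0498
gripper_force: 0.0
```

Run:
```python
from h import *
s=observe(); print(tojig(s["position"]),s["ft_force"])
im,d=cams.get_image("wrist"); save("s","w7.png",im)
print([tojig(wpix([u,290],.018,s)[0]) for u in (215,420)])
```

```text
[-0.10690536 -0.00079279] [-0.49493842  0.24303356  0.29783963]
[array([-0.09573258,  0.04008798]), array([-0.09563381, -0.04034086])]
```

View pics/w7.png

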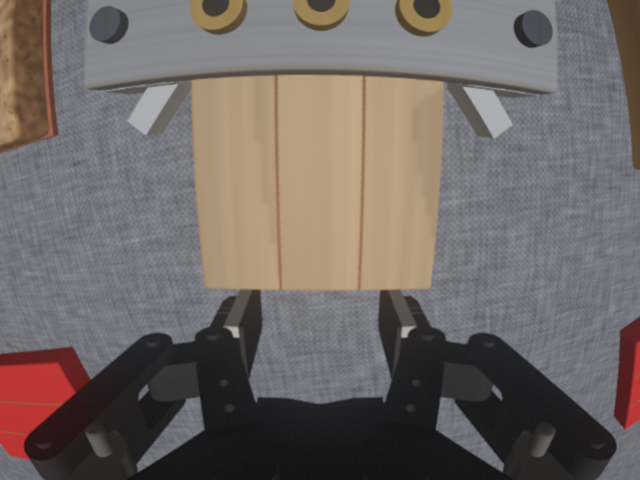

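The panel is centred in the mouth at about (320,180), with its rear end about 20 mm short of home. I'll finish slowly.

Call:
move_arm:
  jaw: [5,5,5,5,5,5,5,5,5]
  dp:
    - [0.3,0,0]
    - [0.3,0,0]
    - [0.3,0,0]
    - [0.3,0,0]
    - [0.2,0,0]
    - [0.1,0,0]
    - [0.1,0,0]
    - [0.1,0,0]
    - [0,0,0]
  turn:
    - [0,0,0]
    - [0,0,0]
    - [0,0,0]
    - [0,0,0]
    - [0,0,0]
    - [0,0,0]
    - [0,0,0]
    - [0,0,0]
    - [0,0,0]

```text
time_s: 14.05
position: [0.589, -0.0415, 0.0043]
tool_rot: [[0.121, 0.993, 0.0], [0.993, -0.121, 0.0], [0.0, 0.0, -1.0]]
ft_force: [-0.7, -0.6, -0.5]
grip_width: 0.0503
gripper_force: 0.0
```

Call:
move_arm:
  jaw: [5,5,5]
  dp:
    - [0.1,0,0]
    - [0.1,0,0]
    - [0,0,0]
  turn:
    - [0,0,0]
    - [0,0,0]
    - [0,0,0]

```text
time_s: 14.3
position: [0.5893, -0.0395, 0.0044]
tool_rot: [[0.121, 0.993, 0.0], [0.993, -0.121, 0.0], [0.0, 0.0, -1.0]]
ft_force: [-0.2, 0.9, 0.1]
grip_width: 0.0501
gripper_force: 0.0
```

Call:
move_arm:
  jaw: [5,5,5]
  dp:
    - [0.1,0,0]
    - [0.1,0,0]
    - [0,0,0]
  turn:
    - [0,0,0]
    - [0,0,0]
    - [0,0,0]

```text
time_s: 14.55
position: [0.5895, -0.0375, 0.0044]
tool_rot: [[0.121, 0.993, 0.0], [0.993, -0.121, 0.0], [0.0, 0.0, -1.0]]
ft_force: [0.3, 0.2, -0.5]
grip_width: 0.0498
gripper_force: 0.0
```

Rear end is nominally at -0.076 with no contact force yet, so I'll creep on.

Call:
move_arm:
  jaw: [5,5,5]
  dp:
    - [0.1,0,0]
    - [0.05,0,0]
    - [0,0,0]
  turn:
    - [0,0,0]
    - [0,0,0]
    - [0,0,0]

```text
time_s: 14.8
position: [0.5897, -0.0361, 0.0043]
tool_rot: [[0.121, 0.993, 0.0], [0.993, -0.121, 0.0], [0.0, 0.0, -1.0]]
ft_force: [-0.1, 0.2, -0.4]
grip_width: 0.0497
gripper_force: 0.1
```

Call:
move_arm:
  jaw: [5,5,5]
  dp:
    - [0.1,0,0]
    - [0.05,0,0]
    - [0,0,0]
  turn:
    - [0,0,0]
    - [0,0,0]
    - [0,0,0]

```text
time_s: 15.05
position: [0.5899, -0.0346, 0.0044]
tool_rot: [[0.121, 0.993, 0.0], [0.993, -0.121, 0.0], [0.0, 0.0, -1.0]]
ft_force: [-0.7, -0.2, 0.7]
grip_width: 0.0498
gripper_force: 0.2
```

Call:
move_arm:
  jaw: [5,5,5]
  dp:
    - [0.1,0,0]
    - [0.05,0,0]
    - [0,0,0]
  turn:
    - [0,0,0]
    - [0,0,0]
    - [0,0,0]

```text
time_s: 15.3
position: [0.5899, -0.0337, 0.0044]
tool_rot: [[0.121, 0.993, -0.0], [0.993, -0.121, -0.001], [-0.001, -0.0, -1.0]]
ft_force: [-1.7, -4.5, 1.2]
grip_width: 0.0503
gripper_force: 2.4
```

Call:
move_arm:
  jaw: [5,5,5]
  dp:
    - [0.1,0,0]
    - [0.05,0,0]
    - [0,0,0]
  turn:
    - [0,0,0]
    - [0,0,0]
    - [0,0,0]

```text
time_s: 15.55
position: [0.5898, -0.0336, 0.0043]
tool_rot: [[0.121, 0.993, -0.001], [0.993, -0.121, -0.003], [-0.003, -0.001, -1.0]]
ft_force: [-2.9, -11.7, 0.8]
grip_width: 0.0502
gripper_force: 6.2
```

Run:
```python
from h import *
s=observe(); print(tojig(s["position"]),s["ft_force"])
im,d=cams.get_image("scene"); cv2.imwrite("pics/s8.png",cv2.resize(im[215:305,330:450],(800,600),interpolation=cv2.INTER_CUBIC)[:,:,::-1])
```

```text
[-0.08308694 -0.00082042] [ -2.88626073 -11.72606354   0.75511738]
```

View pics/s8.png

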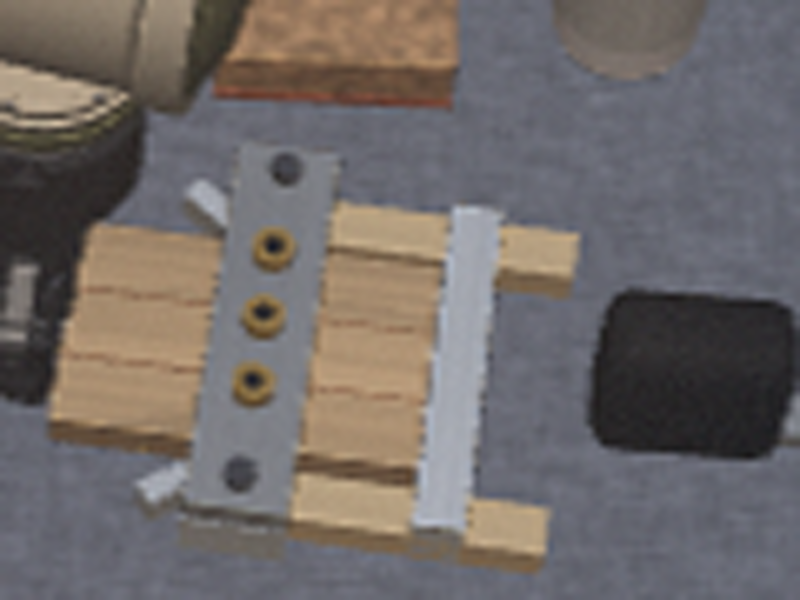

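The panel's front end is against the stop at crop (435,370), it lies square between the rails, and the force has risen to 12 N with the motion stalled. I'll back straight off, then go up.

Call:
move_arm:
  jaw: [5,5,5,5,5,5,5,5,5,5,5]
  dp:
    - [-0.5,0,0]
    - [-1.5,0,0]
    - [-2,0,0]
    - [-2,0,0]
    - [0,0,-2]
    - [0,0,-4]
    - [0,0,-4]
    - [0,0,-4]
    - [0,0,-4]
    - [0,0,0]
    - [0,0,0]
  turn:
    - [0,0,0]
    - [0,0,0]
    - [0,0,0]
    - [0,0,0]
    - [0,0,0]
    - [0,0,0]
    - [0,0,0]
    - [0,0,0]
    - [0,0,0]
    - [0,0,0]
    - [0,0,0]

```text
time_s: 16.52
position: [0.5837, -0.0912, 0.1865]
tool_rot: [[0.12, 0.993, 0.005], [0.993, -0.12, -0.001], [-0.0, 0.005, -1.0]]
ft_force: [-0.9, 0.8, 0.5]
grip_width: 0.0498
gripper_force: 0.0
```

Run:
```python
from h import *
s=observe(); print(tojig(s["position"]),s["position"],s["ft_force"])
im,d=cams.get_image("wrist"); cv2.imwrite("pics/w9.png",im[:,:,::-1])
```

```text
[-0.14099858 -0.00163439] [ 0.58368343 -0.09117373  0.18650753] [-0.90342711  0.75161874  0.48273607]
```

View pics/w9.png

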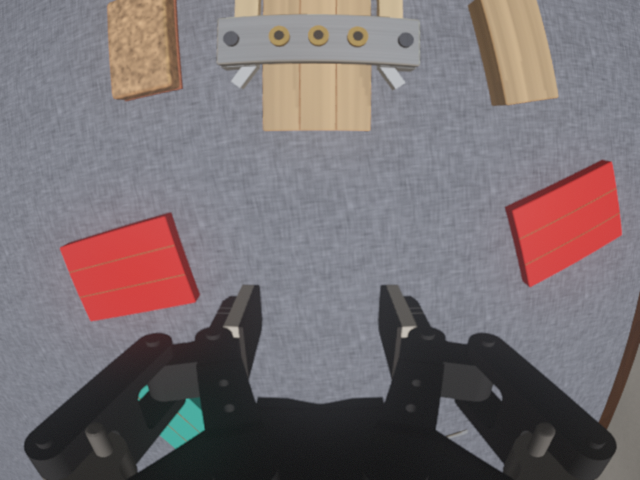

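The panel stayed home and square under the bridge, centred at (317,100). The hand is clear and the neighbouring things look untouched.

```bash
python3 -c "
from rig import ticket
print(ticket.close_job())"
```

```text
the job is handed in; nothing more can be done
None
```

The panel is pushed through the jig and sits square against the back stop, the hand is clear, the nearby bench items look undisturbed, and the job is handed in; the tool returned no verdict.

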